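# Make up the wheel-hub kit and leave the odd parts

## Robot

A 6-joint arm with a two-finger parallel gripper is mounted at the origin on a cart in front of the work surface, level with it; the furniture and walls round the work are solid. World frame = base frame: x ahead of the robot, y to its left, z up, the work surface at z = 0. Lengths are in mm, angles in rad, forces in N, time in s.
With the tool pointing down it reaches from about 350 to 975 mm from the base axis. Payload 4.9 kg.
Tool frame: the origin (TCP) lies at the very end of the fingers, on their centre line; the grasp point (between the pads) lies arm.tcp_to_grasp behind it (arm.tcp_to_grasp is the distance from the TCP to the grasp point, in mm); z points along the fingers, y is the line along which they close (so a half turn about z gives the same grasp; the last joint's range is limited). The gripper opens to 85 mm and grips with 20 to 120 N. Pads are 22 mm wide; open, the fingers measure 114 mm over their backs; the gripper's body (76 mm by 85 mm) begins 54 mm behind the grasp point. The pads swing forward as they close: fully open they stand 13 mm farther back than shut.
Start: joints at [1.148, 0.053, 1.613, -0, 1.476, -0.119], TCP at [186.957, 596.363, 231.304] pointing down, gripper open.
Joint ranges: [-3.01, 3.01], [-1.01, 2.22], [0.06, 2.58], [-1.02, 4.17], [0.09, 2.62], [-3.14, 3.14]. Speed limits (rad/s): [2.57, 2.57, 3.14, 3.14, 3.14, 3.14].

## Interface

Orientations are given as a unit quaternion [w, x, y, z].
In Python, from rig import arm, capture, camera_info gives the robot as it stands.
- The arm moves only by the tool move_arm, never from a script. Its argument "deltas" is a list of rows, each an object with "offset": the shift along the tool's x, y, z in units of 0.8 m (1.0 is 0.8 m), a list of three; "turn": the turn, a rotation vector about the tool's x, y, z in units of pi rad (1.0 is pi rad), a list of three; "claw": the closure in counts, from 0 (fully open) to 255 (shut). In form: [{"offset": [tx, ty, tz], "turn": [rx, ry, rz], "claw": claw}, ...]. A call has 1 to 12 rows; each row is the pose to reach, as a shift and turn from the pose commanded when the call began, along the tool's axes at that moment, turning the shorter way round; what a row does not reach only later rows make up. A row lasts 1/10 s, in which the tool goes at most 50 mm and 8.59 degrees, less where a joint would pass 70% of its speed; a pose out of reach is approached as far as the arm can. A call with a number of a shift or a turn outside -1 to 1 is refused whole. A call with a gripper value outside its range is refused whole. The fingers move at their own pace and stop on an object; "grip_force" is the grip in N (left out, the last holds). Time passes only in rows, so rows that repeat a pose let the fingers close. It gives the time, the measured TCP pose, the force, the opening and the grip force at its end, in the units of the state.
- arm.get_state(): the state, without advancing time (a new reading comes with each control period).
- capture(name): name is "scene" or "side" or "wrist"; returns the picture (480x640x3 uint8, blue, green, red); there is no depth.
- camera_info(name): a dict with "intrinsics" (3x3 intrinsics, pixels), "position" and "attitude" of the camera in the world; the wrist camera has in their place "mount" (4x4, takes a point from camera to tool coordinates, whose origin is the TCP and whose axes are the flange's). Camera axes: x right, y down, z forward; pixel columns grow to the right and rows downward; lengths in mm; the calibration is good to about 2 mm. A picture is of the moment at which its call begins: read the wrist's pose just before it. camera_info takes no time and is no camera call.
- arm.finish_job(): hands the job in; it is judged then, once.
The state is a dict: "time_s": time; "q": joint angles; "joint_velocities": joint speeds; "joint_efforts": joint torques, N m; "tool_pos": TCP position; "ee_rot": TCP orientation; "wrist_force": force on the tool from outside, world axes, zero at the start; "wrist_torque": the same for the moment, N m; "grip_width": finger opening in mm; "finger_force": force on a finger pad.
Only numpy, scipy, OpenCV 4.12 (cv2) and the standard library are available. Lean on these libraries where they do the work, as an engineer would, in place of code of your own. Each camera call takes 0.05 s, during which the arm holds its last target. There are 200 camera calls.

## Task

Make up the wheel-hub kit in the low wooden tray: thread the parts over the upright pin in the order they sit on the axle, one of the two large ball bearings first, then the spacer sleeve, then the other large bearing, each lying flat on the one below; stand the bolt on its head in the deep round cup, and lay the smaller, bright nut flat in the square pocket. Set the bearings down, do not drop them. The small ball bearing and the larger, rusty nut do not belong to this hub: leave them where they lie.

Things in the scene. Friction and masses are not known exactly. Their poses are not given: they have to be found in the camera images.
- bearing_1: One of two identical large ball bearings of bright steel, a ring of 52 mm outside diameter, 15 mm high, bore 25 mm, about 0.2 kg, lying flat on the table. Origin: centre of its underside; z up along its axis.
- bearing_2: The other large ball bearing, identical with bearing_1 (52 mm outside, 25 mm bore, 15 mm high); either may go first. Origin: centre of its underside; z up.
- sleeve: Spacer sleeve: plain steel tube standing on end, 36 mm outside, 26 mm bore, 20 mm high, about 0.07 kg; both ends are the same. Origin: centre of its underside; z up along its axis.
- bolt: M16 hexagon bolt standing on its head, threaded shank pointing up: 70 mm high in all, head 24 mm across flats (27 mm over corners) and 10 mm high, shank 16 mm thick, about 0.16 kg. Origin: centre of the head's underside; z up along the shank.
- nut: The smaller, bright hexagon nut that fits the bolt, lying flat: 24 mm across flats (the flats face its own +x and -x and 60 degrees from there), 27 mm over corners, 19 mm high, about 0.07 kg. Origin: centre of its underside; z up.
- small_bearing: Look-alike: a ball bearing too small for this hub, 37 mm outside, 12 mm bore, 12 mm high; leave it where it lies. Origin: centre of its underside.
- big_nut: Look-alike: a larger, rusty brown hexagon nut, 30 mm across flats, 34 mm over corners, 24 mm high; leave it where it lies. Origin: centre of its underside.
- pin_block: Grey plastic block 82 x 84 x 12 mm with an upright steel pin, 14 mm thick, in its middle; from 56 mm above the underside it tapers to 6 mm at its top, 70 mm. The parts then rest at 12, 27 and 47 mm. Fixed in one of three bays (85 mm apart, which one varies) of the wooden tray, 270 x 100 mm, rim 16 mm above the table. Origin: centre of its underside, 6 mm above the table; x along the tray, z up.
- cup_block: Grey plastic block 82 x 84 x 6 mm with a deep round aluminium cup in its middle: outside 51 mm, inside 42 mm, rim 40 mm and inner floor 8 mm above the underside. Fixed in one of three bays (85 mm apart, which one varies) of the wooden tray, 270 x 100 mm, rim 16 mm above the table. Origin: centre of its underside, 6 mm above the table; x along the tray, z up.
- pocket_block: Grey plastic block 82 x 84 x 14 mm with a square pocket, 44 x 44 mm, 8 mm deep, in the middle of its top (pocket floor 6 mm above the underside). Fixed in one of three bays (85 mm apart, which one varies) of the wooden tray, 270 x 100 mm, rim 16 mm above the table. Origin: centre of its underside, 6 mm above the table; x along the tray, z up.
There are look-alikes about, which are no part of the job. Leave any red look-alike of the bearing_1 alone. Leave any pink look-alike of the nut alone.

How it is judged (in metres and radians):
At the end, for the whole second after the job is handed in: Bearing, sleeve, bearing lie flat on the pin block in that order, bolt upright on the cup floor, smaller nut flat on the pocket floor: heights within 3 mm, tilt under 0.1 rad, 10 to 15 mm sideways, at rest; small bearing and larger nut within 20 mm of where they lay (((horizontal distance between bearing_1 and pin_block below 0.01 m and z of bearing_1 in the frame of pin_block between 0.009 and 0.015 m and angle between each of bearing_1, bearing_2's own z axis and vertical below 0.1 rad and horizontal distance between bearing_2 and pin_block below 0.012 m and z of bearing_2 in the frame of pin_block between 0.044 and 0.05 m) or (horizontal distance between bearing_2 and pin_block below 0.01 m and z of bearing_2 in the frame of pin_block between 0.009 and 0.015 m and angle between each of bearing_2, bearing_1's own z axis and vertical below 0.1 rad and horizontal distance between bearing_1 and pin_block below 0.012 m and z of bearing_1 in the frame of pin_block between 0.044 and 0.05 m)) and horizontal distance between sleeve and pin_block below 0.011 m and z of sleeve in the frame of pin_block between 0.024 and 0.03 m and angle between each of sleeve, bolt, nut's own z axis and vertical below 0.1 rad and horizontal distance between bolt and cup_block below 0.012 m and z of bolt in the frame of cup_block between 0.005 and 0.011 m and horizontal distance between nut and pocket_block below 0.015 m and z of nut in the frame of pocket_block between 0.003 and 0.009 m and linear speed of each of bearing_1, bolt, sleeve, bearing_2, nut below 0.02 m/s and distance of each of small_bearing, big_nut from where it was at the start of the episode below 0.02 m); the robot touches nothing.
It fails at once if the small bearing or the larger nut is moved more than 20 mm (distance of any of small_bearing, big_nut from where it was at the start of the episode above 0.02 m).
It fails at once if a large bearing is dropped: out of the fingers it falls faster than 0.7 m/s (a fall of about 25 mm) ((linear speed of bearing_1 above 0.7 m/s and contact force between bearing_1 and the fingers below 0.05 N) or (linear speed of bearing_2 above 0.7 m/s and contact force between bearing_2 and the fingers below 0.05 N)).
It also fails if it takes over 115 s, if anything falls off the work surface, if the arm or the gripper's body presses on something with over 40 N, if the wrist force passes 120 N, or if a joint passes its speed limit or range.

## Working session

There is one attempt and no reset: what is moved stays moved. The work goes in short steps, Python scripts to look and compute and a tool call to move; the robot and the scene stay as the last step left them, time stands still between calls to the robot, and variables do not carry over. Pictures are saved under pics/ and viewed, at most 14 in all, crops included, and the job is handed in when it is done.

Besides the shell and the picture viewer there is one more tool, called after "Emit:" as name(argument=value, ...) on one line, values as JSON. move_arm: Moves the arm, as the interface text tells. Its arguments: {"type":"object","properties":{"deltas":{"type":"array"},"grip_force":{"type":"number"}},"required":["deltas"]}

```bash
ls; mkdir -p pics
python3 - <<'E'
from rig import arm,capture,camera_info
import cv2
s=arm.get_state();print(s, arm.tcp_to_grasp)
for n in("scene","side","wrist"):
    print(n,camera_info(n)); cv2.imwrite(f"pics/{n}0.png",capture(n))
E
```

```text
pics
{'time_s': 0.0, 'q': array([ 1.14801632e+00,  5.33553888e-02,  1.61428053e+00,  2.73396697e-05,
        1.47601305e+00, -1.18955388e-01]), 'joint_velocities': array([ 0.00062523, -0.00125274,  0.00025438,  0.00156814, -0.00064678,
        0.00129286]), 'joint_efforts': array([ 5.89436549e-04, -3.93676078e+01, -3.70179963e+01, -2.72645548e-05,
        6.91347013e-03, -1.69813842e-05]), 'tool_pos': array([186.69190351, 595.81589082, 230.07198119]), 'ee_rot': array([-2.88213413e-04,  1.51329907e-01,  9.88482778e-01, -9.87031889e-04]), 'wrist_force': array([-0.1468336 , -0.40320114,  0.29442948]), 'wrist_torque': array([ 0.00285481,  0.00886186, -0.04162079]), 'finger_force': 0.0, 'grip_width': 85.20879260485064} 18.700000000000003
scene {'intrinsics': array([[563.7952144 ,   0.        , 318.23245967],
       [  0.        , 563.7952144 , 233.73290519],
       [  0.        ,   0.        ,   1.        ]]), 'position': array([  24.84026166, -704.01925793,  794.03948883]), 'attitude': array([-0.33442511,  0.84329091, -0.38817064,  0.16230785])}
side {'intrinsics': array([[555.5599696 ,   0.        , 327.44330898],
       [  0.        , 555.5599696 , 240.77074765],
       [  0.        ,   0.        ,   1.        ]]), 'position': array([   95.36488809, -1015.83320694,   499.33352537]), 'attitude': array([-0.50153984,  0.82340958, -0.22057456,  0.14765268])}
wrist {'intrinsics': array([[413.46984045,   0.        , 318.54328326],
       [  0.        , 413.46984045, 242.09134591],
       [  0.        ,   0.        ,   1.        ]]), 'mount': array([[-6.25954240e-04, -9.56991597e-01, -2.90114963e-01,
         7.51571798e+01],
       [ 9.99999672e-01, -7.47920199e-04,  3.09530090e-04,
        -9.17323711e-01],
       [-5.13200535e-04, -2.90114674e-01,  9.56991752e-01,
        -1.42063691e+02],
       [ 0.00000000e+00,  0.00000000e+00,  0.00000000e+00,
         1.00000000e+00]])}
```

View pics/scene0.png

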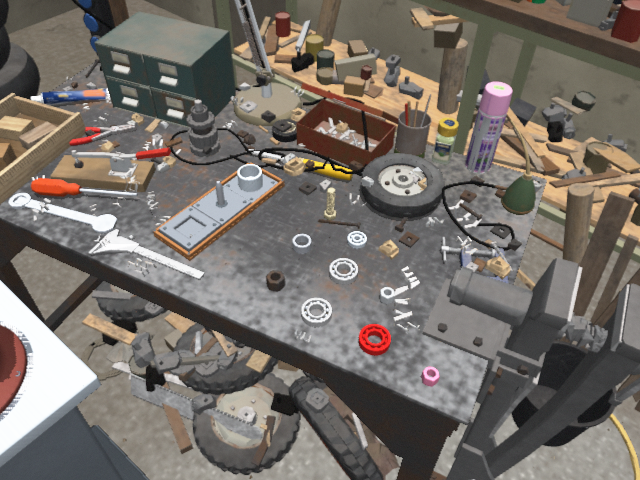

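View pics/wrist0.png

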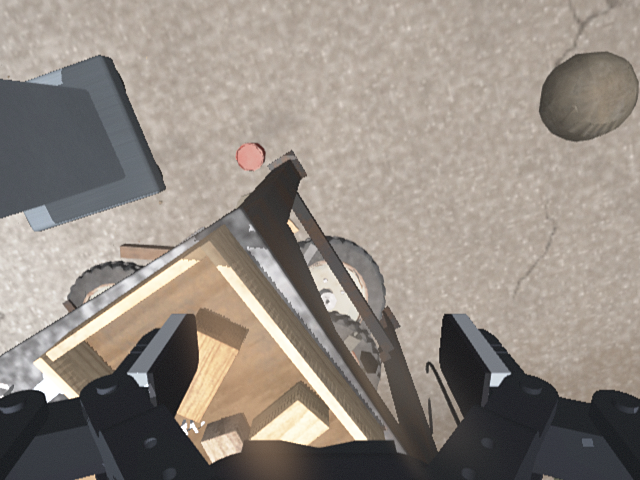

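Scene: the tray holds the pocket (183,228), pin (221,195) and cup (250,178). Here is what could be mistaken for what:
- **Large bearings:** (343,269) and (316,310). The red one at (375,338) and the small one at (357,239) are look-alikes.
- **Sleeve:** (302,241).
- **Bolt:** (330,203).
- **Nut:** (388,293). The rusty one at (276,281) and the pink one at (430,376) are look-alikes.

The wrist view shows only the crate and the floor.

```bash
cat > h.py <<'E'
import numpy as np,cv2
from scipy.spatial.transform import Rotation as R
from rig import arm,capture,camera_info
def rot(q): return R.from_quat([q[1],q[2],q[3],q[0]]).as_matrix()
def cam(n,s=None):
    c=camera_info(n);K=c["intrinsics"]
    if n!="wrist": return K,rot(c["attitude"]),np.array(c["position"])
    s=s or arm.get_state();T=rot(s["ee_rot"]);M=c["mount"]
    return K,T@M[:3,:3],T@M[:3,3]+s["tool_pos"]
def ray(C,uv,z):
    K,Rm,p=C;d=Rm@np.linalg.inv(K)@[uv[0],uv[1],1];return p+d*(z-p[2])/d[2]
def proj(C,X):
    K,Rm,p=C;v=K@(Rm.T@(np.array(X,float)-p));return v[:2]/v[2]
E
python3 - <<'E'
from h import *
C=cam("scene")
for n,uv,z in [("b1",(343,268),15),("b2",(316,309),15),("red",(375,337),15),("small",(357,238),12),("sleeve",(302,240),20),("bolt",(330,215),5),("nut",(388,293),10),("big",(276,281),12),("pocket",(184,227),12),("pinbase",(221,206),18),("cup",(250,172),46),("pink",(430,376),10)]:
    print(n,ray(C,uv,z).round())
i=cv2.imread("pics/scene0.png")
cv2.imwrite("pics/c1.png",cv2.resize(i[150:350,150:415],None,fx=3,fy=3,interpolation=cv2.INTER_CUBIC))
E
```

```text
b1 [ 563. -321.   15.]
b2 [ 462. -343.   15.]
red [ 482. -452.   15.]
small [ 641. -294.   12.]
sleeve [ 563. -223.   20.]
bolt [ 661. -211.    5.]
nut [ 573. -414.   10.]
big [ 464. -249.   12.]
pocket [445. -24.  12.]
pinbase [528. -39.  18.]
cup [618. -34.  46.]
pink [ 484. -558.   10.]
```

View pics/c1.png

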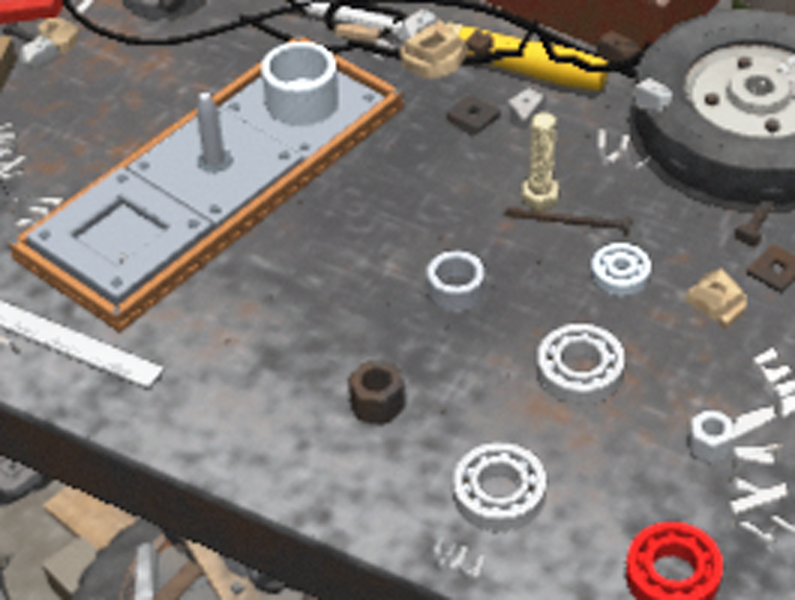

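The crop confirms the choices: bright large bearings, sleeve, bolt, and a bright nut next to white scraps. I'll move above the tray first, then measure with the wrist camera.

```bash
cat >> h.py <<'E'
def go(x,y,z,yaw=0):
    "yaw = turn of tool y from world +y (ccw); prints offset/turn in move units from the measured pose"
    s=arm.get_state();T=rot(s["ee_rot"])
    G=R.from_euler('z',yaw).as_matrix()@np.diag([-1.,1,-1])
    o=T.T@(np.array([x,y,z])-s["tool_pos"])/800;t=R.from_matrix(T.T@G).as_rotvec()/np.pi
    print("offset",o.round(4),"turn",t.round(4),"rows",np.abs(np.linalg.norm(o)*16).round(1),(np.linalg.norm(t)*180/8.59).round(1))
E
python3 - <<'E'
from h import *
C=cam("scene");print("cabinet",ray(C,(180,125),0),ray(C,(110,105),0),ray(C,(225,118),0))
go(500,-35,300,-0.06)
E
```

```text
cabinet [666.9027579  254.10605507   0.        ] [607.89772678 447.35079915   0.        ] [756.83227654 195.23190829   0.        ]
offset [-0.6095 -0.6356 -0.0862] turn [-0.0005 -0.0001 -0.0776] rows 14.2 1.6
```

Emit:
move_arm(deltas=[{"offset": [-0.05, -0.05, -0.086], "turn": [0, 0, -0.0776], "claw": 0}, {"offset": [-0.6095, -0.6356, -0.086], "turn": [0, 0, -0.0776], "claw": 0}, {"offset": [-0.6095, -0.6356, -0.086], "turn": [0, 0, -0.0776], "claw": 0}, {"offset": [-0.6095, -0.6356, -0.086], "turn": [0, 0, -0.0776], "claw": 0}, {"offset": [-0.6095, -0.6356, -0.086], "turn": [0, 0, -0.0776], "claw": 0}, {"offset": [-0.6095, -0.6356, -0.086], "turn": [0, 0, -0.0776], "claw": 0}, {"offset": [-0.6095, -0.6356, -0.086], "turn": [0, 0, -0.0776], "claw": 0}, {"offset": [-0.6095, -0.6356, -0.086], "turn": [0, 0, -0.0776], "claw": 0}, {"offset": [-0.6095, -0.6356, -0.086], "turn": [0, 0, -0.0776], "claw": 0}, {"offset": [-0.6095, -0.6356, -0.086], "turn": [0, 0, -0.0776], "claw": 0}, {"offset": [-0.6095, -0.6356, -0.086], "turn": [0, 0, -0.0776], "claw": 0}, {"offset": [-0.6095, -0.6356, -0.086], "turn": [0, 0, -0.0776], "claw": 0}])

```text
time_s: 1.35
tool_pos: [445.7, 73.8, 294.6]
ee_rot: [0.0, 0.03, 1.0, 0.0]
wrist_force: [0.5, 0.7, -0.3]
grip_width: 85.3
finger_force: 0.0
```

Run:
```python
from h import *
go(500,-35,300,-0.06)
```

```text
offset [-0.0759 -0.1316 -0.0068] turn [ 0.0001  0.0002 -0.0001] rows 2.4 0.0
```

Emit:
move_arm(deltas=[{"offset": [-0.0759, -0.1316, 0], "turn": [0, 0, 0], "claw": 0}, {"offset": [-0.0759, -0.1316, 0], "turn": [0, 0, 0], "claw": 0}, {"offset": [-0.0759, -0.1316, 0], "turn": [0, 0, 0], "claw": 0}, {"offset": [-0.0759, -0.1316, 0], "turn": [0, 0, 0], "claw": 0}, {"offset": [-0.0759, -0.1316, 0], "turn": [0, 0, 0], "claw": 0}])

```text
time_s: 1.85
tool_pos: [499.4, -32.8, 294.1]
ee_rot: [-0.001, 0.03, 1.0, 0.0]
wrist_force: [-0.4, -0.5, -0.5]
grip_width: 85.4
finger_force: 0.0
```

Run:
```python
from h import *
s=arm.get_state();print(s["tool_pos"],abs(s["joint_velocities"]).max())
np.save("tray.npy",np.r_[s["tool_pos"],s["ee_rot"]])
cv2.imwrite("pics/tray.png",capture("wrist"))
go(530,-300,300,-0.06)
```

```text
[499.41105158 -32.80978791 294.09450799] 0.028507620379644088
offset [-0.0582 -0.3319 -0.0074] turn [ 0.0002 -0.0002  0.0002] rows 5.4 0.0
```

View pics/tray.png

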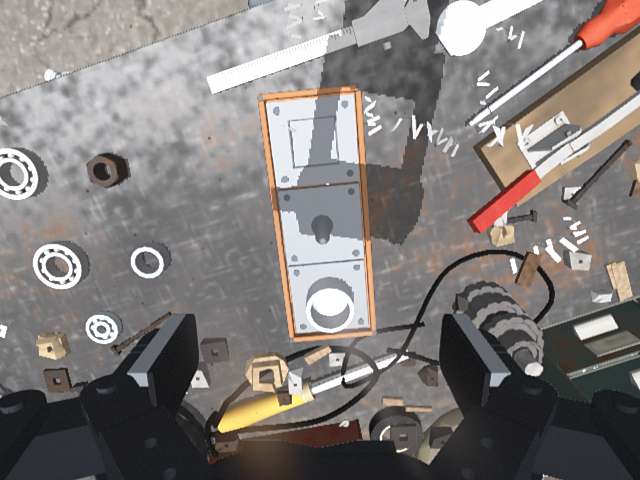

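Wrist view of the tray: pocket at (314,142), pin at (322,230), cup at (330,305). Most loose parts are off to the left of this view. I'll fit the orange rim and go on to the parts.

Run:
```python
from h import *
v=np.load("tray.npy");C=cam("wrist",{"tool_pos":v[:3],"ee_rot":v[3:]})
i=cv2.imread("pics/tray.png");h=cv2.cvtColor(i,cv2.COLOR_BGR2HSV)
m=cv2.inRange(h,(5,130,60),(20,255,255));m[:,:240]=0;m[:,400:]=0;m[360:]=0
c=max(cv2.findContours(m,0,2)[0],key=cv2.contourArea)
W=np.array([ray(C,p[0],16)[:2] for p in c],np.float32)
print(cv2.minAreaRect(W))
for n,uv,z in[("pocket",(314,142),20),("pinbase",(322,240),18),("pintop",(322,219),76),("cup",(330,303),46)]:print(n,ray(C,uv,z).round(1))
```

```text
((441.6118469238281, 9.12077522277832), (54.49155807495117, 1.220533847808838), 1.9242624044418335)
pocket [447.3 -34.3  20. ]
pinbase [548.3 -32.4  18. ]
pintop [511.6 -30.8  76. ]
cup [608.2 -27.9  46. ]
```

Emit:
move_arm(deltas=[{"offset": [-0.058, -0.33, -0.007], "turn": [0, 0, 0], "claw": 0}, {"offset": [-0.058, -0.33, -0.007], "turn": [0, 0, 0], "claw": 0}, {"offset": [-0.058, -0.33, -0.007], "turn": [0, 0, 0], "claw": 0}, {"offset": [-0.058, -0.33, -0.007], "turn": [0, 0, 0], "claw": 0}, {"offset": [-0.058, -0.33, -0.007], "turn": [0, 0, 0], "claw": 0}, {"offset": [-0.058, -0.33, -0.007], "turn": [0, 0, 0], "claw": 0}, {"offset": [-0.058, -0.33, -0.007], "turn": [0, 0, 0], "claw": 0}, {"offset": [-0.058, -0.33, -0.007], "turn": [0, 0, 0], "claw": 0}])

```text
time_s: 2.7
tool_pos: [530.4, -297.5, 300.2]
ee_rot: [-0.0, 0.029, 1.0, 0.001]
wrist_force: [0.5, 0.9, -0.3]
grip_width: 85.6
finger_force: 0.0
```

Run:
```python
from h import *
s=arm.get_state();print(s["tool_pos"],abs(s["joint_velocities"]).max())
np.save("parts.npy",np.r_[s["tool_pos"],s["ee_rot"]])
cv2.imwrite("pics/parts.png",capture("wrist"))
```

```text
[ 530.41265225 -297.50024792  300.16002598] 0.015020209030112244
```

View pics/parts.png

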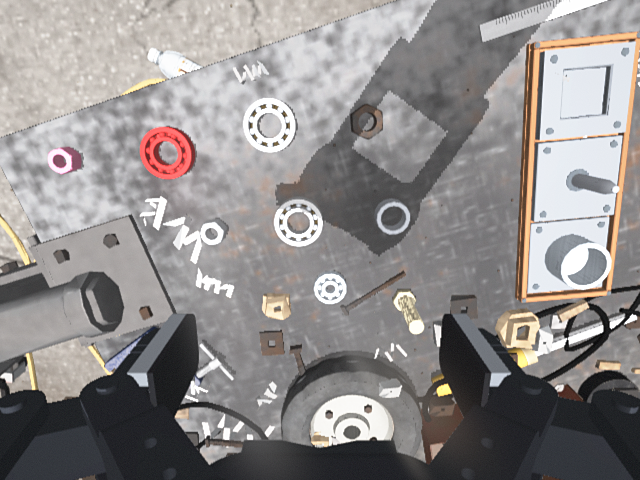

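Parts view: large bearings at (270,125) and (298,222), sleeve (393,216), nut (212,232), bolt with its head at (404,296) and tip at (416,326), small bearing (330,289), rusty nut (367,121). The red ring (167,152) and pink nut (62,160) are the look-alikes.

Run:
```python
from h import *
v=np.load("tray.npy");C=cam("wrist",{"tool_pos":v[:3],"ee_rot":v[3:]})
i=cv2.imread("pics/tray.png");h=cv2.cvtColor(i,cv2.COLOR_BGR2HSV)
m=cv2.inRange(h,(5,120,50),(20,255,255));m[:,:250]=0;m[:,385:]=0;m[342:]=0;m[:80]=0
n,l,st,_=cv2.connectedComponentsWithStats(m)
for k in range(1,n):
    if st[k,4]<15:m[l==k]=0
ys,xs=np.nonzero(m);W=np.array([ray(C,p,14)[:2] for p in zip(xs,ys)],np.float32)
print("tray",cv2.minAreaRect(W))
for n,uv,z in[("pinbase",(322,222),18),("pintop",(322,240),76)]:print(n,ray(C,uv,z).round(1))
v=np.load("parts.npy");C=cam("wrist",{"tool_pos":v[:3],"ee_rot":v[3:]})
i=cv2.imread("pics/parts.png");g=cv2.cvtColor(i,cv2.COLOR_BGR2GRAY)
for n,(u,w),r,z,t in[("bA",(270,125),32,15,170),("bB",(298,222),30,15,170),("sl",(393,216),22,20,130),("nut",(212,232),15,19,170)]:
    a=g[w-r:w+r,u-r:u+r];b=(a>t).astype(np.uint8)
    c=max(cv2.findContours(b,0,1)[0],key=cv2.contourArea)
    (x,y),ax,an=cv2.fitEllipse(cv2.convexHull(c));p=ray(C,(u-r+x,w-r+y),z)
    print(n,(u-r+x,w-r+y),ax,p.round(1))
print("bolt",ray(C,(404,295),8).round(1),ray(C,(416,326),70).round(1))
a=i[200:350,180:440];cv2.imwrite("pics/c2.png",cv2.resize(a,None,fx=3,fy=3,interpolation=cv2.INTER_CUBIC))
```

```text
tray ((531.10546875, -31.813064575195312), (265.961669921875, 99.26838684082031), 2.0604441165924072)
pinbase [528.8 -31.3  18. ]
pintop [531.1 -31.9  76. ]Traceback (most recent call last):
  File "<stdin>", line 16, in <module>
cv2.error: OpenCV(4.12.0) /io/opencv/modules/imgproc/src/shapedescr.cpp:361: error: (-201:Incorrect size of input array) There should be at least 5 points to fit the ellipse in function 'fitEllipseNoDirect'
```

Run:
```python
from h import *
v=np.load("parts.npy");C=cam("wrist",{"tool_pos":v[:3],"ee_rot":v[3:]})
i=cv2.imread("pics/parts.png");g=cv2.cvtColor(i,cv2.COLOR_BGR2GRAY)
for n,(u,w),r,z,t in[("bA",(270,125),32,15,200),("bB",(298,222),30,15,190),("sl",(393,216),22,20,120),("nut",(212,232),14,19,190)]:
    b=(g[w-r:w+r,u-r:u+r]>t).astype(np.uint8)
    k,l,st,_=cv2.connectedComponentsWithStats(b)
    for j in range(1,k):
        if st[j,4]<8:b[l==j]=0
    ys,xs=np.nonzero(b);(x,y),rad=cv2.minEnclosingCircle(np.c_[xs,ys].astype(np.float32))
    p=ray(C,(u-r+x,w-r+y),z);q=ray(C,(u-r+x+rad,w-r+y),z)
    print(n,round(u-r+x,1),round(w-r+y,1),"radius mm",abs(q-p).max().round(1),p.round(1))
print("bolt",ray(C,(404,295),8).round(1),ray(C,(416,326),70).round(1))
a=i[200:350,180:440];cv2.imwrite("pics/c2.png",cv2.resize(a,None,fx=3,fy=3,interpolation=cv2.INTER_CUBIC))
```

```text
bA 270.6 117.6 radius mm 34.2 [ 453.2 -340.6   15. ]
bB 297.8 223.0 radius mm 26.1 [ 562.  -321.7   15. ]
sl 397.2 222.2 radius mm 23.5 [ 566.1 -216.8   20. ]
nut 209.0 235.4 radius mm 15.5 [ 568.9 -416.7   19. ]
bolt [ 655.4 -207.3    8. ] [ 661.4 -207.6   70. ]
```

View pics/c2.png

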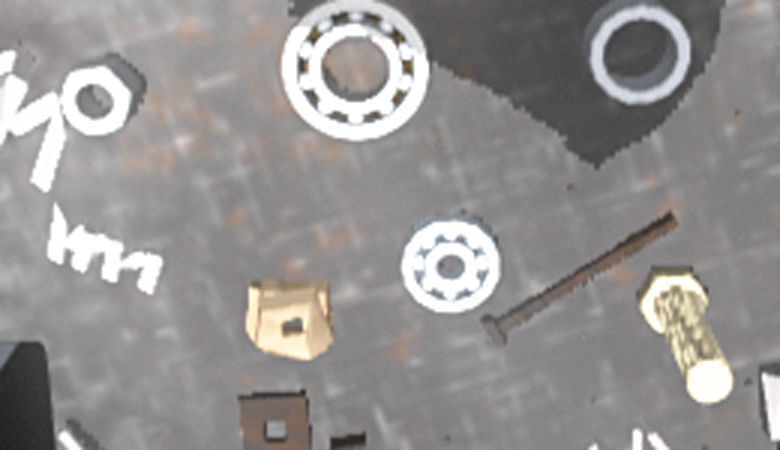

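Run:
```python
from h import *
v=np.load("parts.npy");C=cam("wrist",{"tool_pos":v[:3],"ee_rot":v[3:]})
for n,uv,z in[("bA",(270,125),15),("sl",(393.3,218),20),("nut",(212.3,233.3),19),("bolthead",(404.3,299.3),10),("bolttip",(416.3,326.7),70)]: print(n,ray(C,uv,z).round(1))
go(562,-322,50,.036);go(562,-322,0,.036)
```

```text
bA [ 460.2 -341.8   15. ]
sl [ 561.3 -220.9   20. ]
nut [ 566.8 -412.9   19. ]
bolthead [ 659.9 -207.3   10. ]
bolttip [ 662.2 -207.3   70. ]
offset [-0.0411 -0.0289  0.3128] turn [ 0.0002  0.     -0.0299] rows 5.1 0.6
offset [-0.0411 -0.029   0.3753] turn [ 0.0002  0.     -0.0299] rows 6.1 0.6
```

Emit:
move_arm(deltas=[{"offset": [-0.041, -0.029, 0.3], "turn": [0, 0, -0.03], "claw": 0}, {"offset": [-0.041, -0.029, 0.3], "turn": [0, 0, -0.03], "claw": 0}, {"offset": [-0.041, -0.029, 0.3], "turn": [0, 0, -0.03], "claw": 0}, {"offset": [-0.041, -0.029, 0.3], "turn": [0, 0, -0.03], "claw": 0}, {"offset": [-0.041, -0.029, 0.3], "turn": [0, 0, -0.03], "claw": 0}, {"offset": [-0.041, -0.029, 0.34], "turn": [0, 0, -0.03], "claw": 0}, {"offset": [-0.041, -0.029, 0.375], "turn": [0, 0, -0.03], "claw": 0}, {"offset": [-0.041, -0.029, 0.375], "turn": [0, 0, -0.03], "claw": 0}, {"offset": [-0.041, -0.029, 0.375], "turn": [0, 0, -0.03], "claw": 0}], grip_force=60)

```text
time_s: 3.65
tool_pos: [561.9, -322.9, 0.7]
ee_rot: [-0.0, -0.018, 1.0, 0.0]
wrist_force: [0.8, 0.1, 0.9]
grip_width: 84.9
finger_force: 0.0
```

Positioned well. I'll close and lift.

Emit:
move_arm(deltas=[{"offset": [0, 0, 0], "turn": [0, 0, 0], "claw": 140}, {"offset": [0, 0, 0], "turn": [0, 0, 0], "claw": 255}, {"offset": [0, 0, 0], "turn": [0, 0, 0], "claw": 255}, {"offset": [0, 0, 0], "turn": [0, 0, 0], "claw": 255}, {"offset": [0, 0, 0], "turn": [0, 0, 0], "claw": 255}, {"offset": [0, 0, 0], "turn": [0, 0, 0], "claw": 255}, {"offset": [0, 0, -0.03], "turn": [0, 0, 0], "claw": 255}, {"offset": [0, 0, -0.05], "turn": [0, 0, 0], "claw": 255}, {"offset": [0, 0, -0.05], "turn": [0, 0, 0], "claw": 255}])

```text
time_s: 4.55
tool_pos: [563.7, -326.0, 44.2]
ee_rot: [0.003, -0.017, 1.0, -0.002]
wrist_force: [0.2, 0.1, -1.2]
grip_width: 48.4
finger_force: 63.1
```

Run:
```python
from h import *
go(530.5,-31.8,110,.036);go(530.5,-31.8,19,.036)
cv2.imwrite("pics/g1.png",capture("wrist"))
```

```text
offset [ 0.0285  0.3686 -0.084 ] turn [-0.0014  0.0018 -0.0006] rows 6.1 0.0
offset [0.0291 0.3692 0.0297] turn [-0.0014  0.0018 -0.0006] rows 5.9 0.0
```

View pics/g1.png

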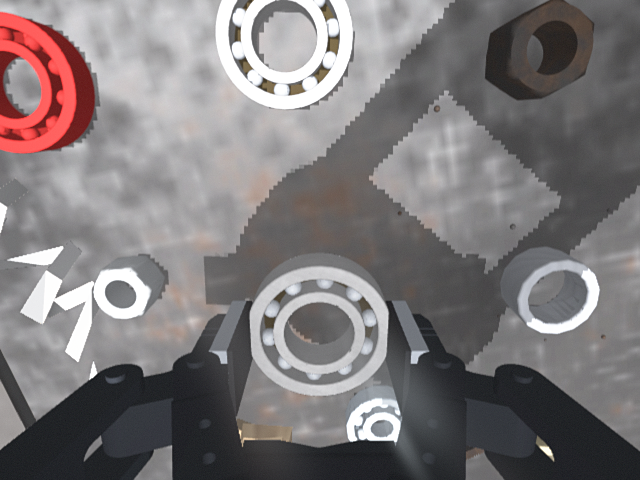

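The bearing is held at (319,330), flat and centred between the pads. I'll check its offset from the tool.

Run:
```python
from h import *
s=arm.get_state();print(s["tool_pos"],s["ee_rot"],s["grip_width"],s["wrist_force"]);C=cam("wrist",s)
print(ray(C,(319,331),s["tool_pos"][2]+14))
go(530.5,-31.8,110,.036)
```

```text
[ 562.79526835 -325.40291436   42.43681636] [ 0.00172394 -0.01707706  0.99985175 -0.00137055] 48.5524095627321 [-0.07785994 -0.09479047 -2.04041497]
[ 558.37763625 -325.78136314   56.43681636]
offset [ 0.0275  0.3679 -0.0856] turn [-0.0009  0.0011 -0.0006] rows 6.1 0.0
```

Emit:
move_arm(deltas=[{"offset": [0.0, 0.0, -0.06], "turn": [0, 0, 0], "claw": 255}, {"offset": [0.0255, 0.368, -0.085], "turn": [0, 0, 0], "claw": 255}, {"offset": [0.0255, 0.368, -0.085], "turn": [0, 0, 0], "claw": 255}, {"offset": [0.0255, 0.368, -0.085], "turn": [0, 0, 0], "claw": 255}, {"offset": [0.0255, 0.368, -0.085], "turn": [0, 0, 0], "claw": 255}, {"offset": [0.0255, 0.368, -0.085], "turn": [0, 0, 0], "claw": 255}, {"offset": [0.0255, 0.368, -0.085], "turn": [0, 0, 0], "claw": 255}, {"offset": [0.0255, 0.368, -0.085], "turn": [0, 0, 0], "claw": 255}, {"offset": [0.0255, 0.368, -0.085], "turn": [0, 0, 0], "claw": 255}])

```text
time_s: 5.5
tool_pos: [530.5, -30.0, 107.3]
ee_rot: [-0.001, -0.018, 1.0, -0.0]
wrist_force: [0.4, 0.0, -2.8]
grip_width: 48.9
finger_force: 63.7
```

Run:
```python
from h import *
go(532,-31.8,60,.036);go(532,-31.8,19,.036);s=arm.get_state();print(s["tool_pos"])
C=cam("wrist",s)
cv2.imwrite("pics/g2.png",capture("wrist"))
```

```text
offset [-0.0019 -0.0023  0.0592] turn [-0.0001 -0.0004  0.0002] rows 0.9 0.0
offset [-0.0019 -0.0023  0.1104] turn [-0.0001 -0.0004  0.0002] rows 1.8 0.0
[530.47563834 -30.00705391 107.33070808]
```

View pics/g2.png

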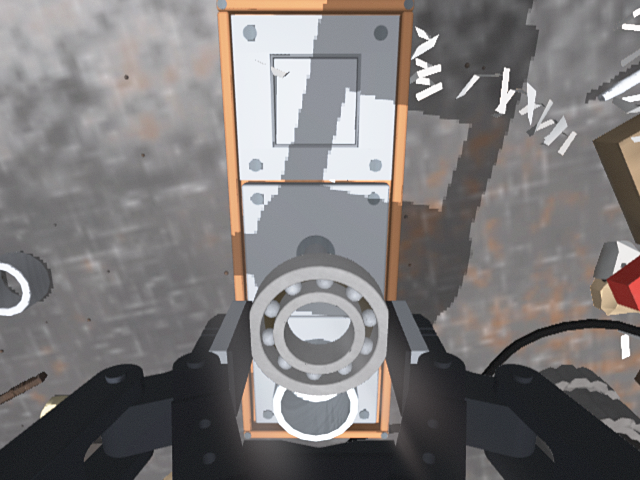

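The bearing is above the pin (collar at (316,243)); the cup shows at (316,410) and the pocket at (316,100). I'll check where the pin axis projects.

Run:
```python
from h import *
C=cam("wrist")
for z in(18,25,76,107,121):print(z,proj(C,(530.5,-31.8,z)).round(1))
a=np.array([0.0014,0,0])
print("pocket sq",ray(C,(316,100),20),"cup rim",ray(C,(316,403),46), "collar",ray(C,(316,243),22),ray(C,(319,331),121))
```

```text
18 [317.9 250.2]
25 [317.9 254. ]
76 [317.7 289.5]
107 [317.6 321.9]
121 [317.5 340.8]
pocket sq [446.97597647 -35.61888444  20.        ] cup rim [615.04262161 -30.02467297  46.        ] collar [524.88809259 -33.0849858   22.        ] [526.63629917 -31.39972194 121.        ]
```

Emit:
move_arm(deltas=[{"offset": [-0.0045, -0.002, 0], "turn": [0, 0, 0], "claw": 255}, {"offset": [-0.0045, -0.002, 0.03], "turn": [0, 0, 0], "claw": 255}, {"offset": [-0.0045, -0.002, 0.05], "turn": [0, 0, 0], "claw": 255}, {"offset": [-0.0045, -0.002, 0.07], "turn": [0, 0, 0], "claw": 255}, {"offset": [-0.0045, -0.002, 0.07], "turn": [0, 0, 0], "claw": 255}])

```text
time_s: 6.05
tool_pos: [532.8, -33.4, 49.2]
ee_rot: [-0.003, -0.016, 1.0, 0.001]
wrist_force: [-0.1, 1.0, -2.6]
grip_width: 48.7
finger_force: 63.6
```

Emit:
move_arm(deltas=[{"offset": [0, 0, 0.02], "turn": [0, 0, 0], "claw": 255}, {"offset": [0, 0, 0.032], "turn": [0, 0, 0], "claw": 255}, {"offset": [0, 0, 0.036], "turn": [0, 0, 0], "claw": 255}, {"offset": [0, 0, 0.037], "turn": [0, 0, 0], "claw": 255}])

```text
time_s: 6.45
tool_pos: [534.7, -32.6, 22.4]
ee_rot: [-0.0, -0.017, 1.0, 0.0]
wrist_force: [0.5, 0.5, -2.8]
grip_width: 48.9
finger_force: 63.6
```

Emit:
move_arm(deltas=[{"offset": [0, 0, 0.003], "turn": [0, 0, 0], "claw": 255}, {"offset": [0, 0, 0.0045], "turn": [0, 0, 0], "claw": 255}, {"offset": [0, 0, 0.0045], "turn": [0, 0, 0], "claw": 255}])

```text
time_s: 6.75
tool_pos: [535.6, -32.6, 21.4]
ee_rot: [0.0, -0.017, 1.0, -0.0]
wrist_force: [-6.1, -0.2, 7.5]
grip_width: 48.4
finger_force: 64.7
```

Emit:
move_arm(deltas=[{"offset": [0.003, 0, 0.0045], "turn": [0, 0, 0], "claw": 255}, {"offset": [0.003, 0, 0.0045], "turn": [0, 0, 0], "claw": 60}, {"offset": [0.003, 0, 0], "turn": [0, 0, 0], "claw": 0}, {"offset": [0.003, 0, 0], "turn": [0, 0, 0], "claw": 0}, {"offset": [0.003, 0, -0.06], "turn": [0, 0, 0], "claw": 0}, {"offset": [0.003, 0, -0.12], "turn": [0, 0, 0], "claw": 0}, {"offset": [0.003, 0, -0.12], "turn": [0, 0, 0], "claw": 0}, {"offset": [0.003, 0, -0.12], "turn": [0, 0, 0], "claw": 0}])

```text
time_s: 7.55
tool_pos: [533.6, -32.6, 116.9]
ee_rot: [0.002, -0.017, 1.0, -0.0]
wrist_force: [-0.7, -0.2, -0.8]
grip_width: 85.4
finger_force: 0.0
```

Run:
```python
from h import *
s=arm.get_state();print(s["tool_pos"]);a=capture("wrist")
i=capture("scene")[140:260,140:300]
cv2.imwrite("pics/p1.png",np.hstack([cv2.resize(i,(400,300),interpolation=2),cv2.resize(a,(400,300))]))
go(561.5,-221,50,.036);go(561.5,-221,0,.036)
```

```text
[533.62278306 -32.64139806 116.92343994]
offset [-0.0297 -0.2372  0.0794] turn [ 0.0002 -0.0007 -0.0005] rows 4.0 0.0
offset [-0.0298 -0.2372  0.1419] turn [ 0.0002 -0.0007 -0.0005] rows 4.4 0.0
```

View pics/p1.png

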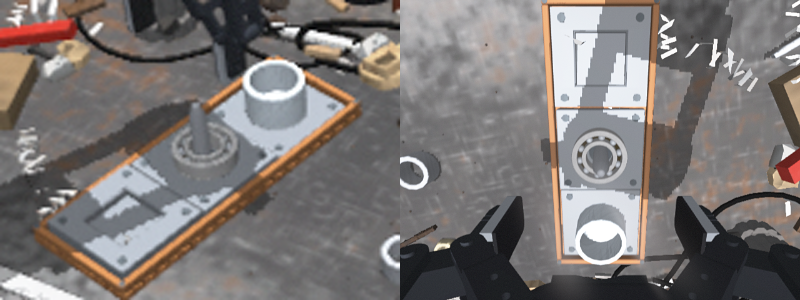

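Bearing 1 lies flat around the pin. Left panel: at (205,155). Right panel: at (600,158). Next is the sleeve.

Emit:
move_arm(deltas=[{"offset": [-0.003, -0.06, 0], "turn": [0, 0, 0], "claw": 0}, {"offset": [-0.03, -0.237, 0.07], "turn": [0, 0, 0], "claw": 0}, {"offset": [-0.03, -0.237, 0.07], "turn": [0, 0, 0], "claw": 0}, {"offset": [-0.03, -0.237, 0.07], "turn": [0, 0, 0], "claw": 0}, {"offset": [-0.03, -0.237, 0.07], "turn": [0, 0, 0], "claw": 0}, {"offset": [-0.03, -0.237, 0.1], "turn": [0, 0, 0], "claw": 0}, {"offset": [-0.03, -0.237, 0.137], "turn": [0, 0, 0], "claw": 0}, {"offset": [-0.03, -0.237, 0.137], "turn": [0, 0, 0], "claw": 0}, {"offset": [-0.03, -0.237, 0.137], "turn": [0, 0, 0], "claw": 0}])

```text
time_s: 8.55
tool_pos: [561.5, -219.8, 3.9]
ee_rot: [-0.002, -0.017, 1.0, 0.001]
wrist_force: [1.1, -0.1, 0.4]
grip_width: 85.9
finger_force: 0.0
```

Emit:
move_arm(deltas=[{"offset": [0, 0, 0], "turn": [0, 0, 0], "claw": 255}, {"offset": [0, 0, 0], "turn": [0, 0, 0], "claw": 255}, {"offset": [0, 0, 0], "turn": [0, 0, 0], "claw": 255}, {"offset": [0, 0, 0], "turn": [0, 0, 0], "claw": 255}, {"offset": [0, 0, 0], "turn": [0, 0, 0], "claw": 255}, {"offset": [0, 0, 0], "turn": [0, 0, 0], "claw": 255}, {"offset": [0, 0, -0.04], "turn": [0, 0, 0], "claw": 255}, {"offset": [0, 0, -0.1], "turn": [0, 0, 0], "claw": 255}, {"offset": [0, 0, -0.14], "turn": [0, 0, 0], "claw": 255}, {"offset": [0, 0, -0.14], "turn": [0, 0, 0], "claw": 255}, {"offset": [0, 0, -0.14], "turn": [0, 0, 0], "claw": 255}])

```text
time_s: 9.65
tool_pos: [562.9, -221.1, 117.8]
ee_rot: [0.0, -0.017, 1.0, -0.0]
wrist_force: [-0.1, -0.1, -1.1]
grip_width: 31.1
finger_force: 59.8
```

Run:
```python
from h import *
s=arm.get_state();C=cam("wrist",s);a=capture("wrist")
cv2.imwrite("pics/g3.png",a[200:480,160:480])
print(s["tool_pos"],"axis px",proj(C,s["tool_pos"]+[0,0,17]))
go(534,-32.5,112,.036)
```

```text
[ 562.94231543 -221.12390762  117.81958062] axis px [319.77132122 346.8093232 ]
offset [0.0268 0.2362 0.0053] turn [ 0.0003 -0.0006 -0.0006] rows 3.8 0.0
```

View pics/g3.png

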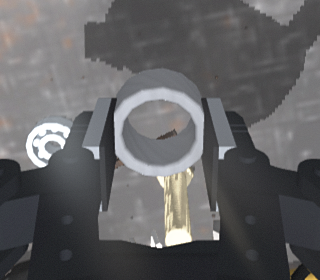

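Sleeve held at crop (160,133), upright. Taking it to the pin.

Emit:
move_arm(deltas=[{"offset": [0.0285, 0.2355, 0], "turn": [0, 0, 0], "claw": 255}, {"offset": [0.0285, 0.2355, 0], "turn": [0, 0, 0], "claw": 255}, {"offset": [0.0285, 0.2355, 0], "turn": [0, 0, 0], "claw": 255}, {"offset": [0.0285, 0.2355, 0], "turn": [0, 0, 0], "claw": 255}, {"offset": [0.0285, 0.2355, 0], "turn": [0, 0, 0], "claw": 255}, {"offset": [0.0285, 0.2355, 0], "turn": [0, 0, 0], "claw": 255}, {"offset": [0.0285, 0.2355, 0], "turn": [0, 0, 0], "claw": 255}, {"offset": [0.0285, 0.2355, 0.03], "turn": [0, 0, 0], "claw": 255}, {"offset": [0.0285, 0.2355, 0.06], "turn": [0, 0, 0], "claw": 255}, {"offset": [0.0285, 0.2355, 0.06], "turn": [0, 0, 0], "claw": 255}])

```text
time_s: 10.7
tool_pos: [530.6, -34.3, 65.2]
ee_rot: [-0.004, -0.016, 1.0, 0.001]
wrist_force: [-0.5, -0.2, -2.4]
grip_width: 31.1
finger_force: 60.0
```

Emit:
move_arm(deltas=[{"offset": [-0.001, 0.001, 0.015], "turn": [0, 0, 0], "claw": 255}, {"offset": [-0.001, 0.001, 0.028], "turn": [0, 0, 0], "claw": 255}, {"offset": [-0.001, 0.001, 0.034], "turn": [0, 0, 0], "claw": 255}, {"offset": [-0.001, 0.001, 0.034], "turn": [0, 0, 0], "claw": 255}])

```text
time_s: 11.1
tool_pos: [533.9, -32.7, 41.5]
ee_rot: [-0.001, -0.017, 1.0, 0.0]
wrist_force: [-0.7, 1.2, -0.4]
grip_width: 30.8
finger_force: 60.0
```

Emit:
move_arm(deltas=[{"offset": [0, 0, 0.002], "turn": [0, 0, 0], "claw": 255}, {"offset": [0, 0, 0.004], "turn": [0, 0, 0], "claw": 255}, {"offset": [0, 0, 0.004], "turn": [0, 0, 0], "claw": 255}])

```text
time_s: 11.4
tool_pos: [535.0, -32.8, 39.8]
ee_rot: [0.001, -0.017, 1.0, -0.0]
wrist_force: [0.5, -0.3, 1.3]
grip_width: 31.3
finger_force: 60.2
```

Emit:
move_arm(deltas=[{"offset": [0.002, 0, 0.001], "turn": [0, 0, 0], "claw": 255}, {"offset": [0.002, 0, 0.001], "turn": [0, 0, 0], "claw": 100}, {"offset": [0.002, 0, 0], "turn": [0, 0, 0], "claw": 0}, {"offset": [0.002, 0, 0], "turn": [0, 0, 0], "claw": 0}, {"offset": [0.002, 0, -0.06], "turn": [0, 0, 0], "claw": 0}, {"offset": [0.002, 0, -0.1], "turn": [0, 0, 0], "claw": 0}, {"offset": [0.002, 0, -0.1], "turn": [0, 0, 0], "claw": 0}, {"offset": [0.002, 0, -0.1], "turn": [0, 0, 0], "claw": 0}])

```text
time_s: 12.2
tool_pos: [533.2, -32.9, 119.7]
ee_rot: [0.001, -0.017, 1.0, -0.0]
wrist_force: [-1.1, 0.3, 0.0]
grip_width: 85.4
finger_force: 0.0
```

Run:
```python
from h import *
s=arm.get_state();print(s["tool_pos"]);a=capture("wrist")
i=capture("side")
C=cam("side");u,v=proj(C,(531,-32,40)).astype(int);i=i[v-60:v+60,u-80:u+80]
cv2.imwrite("pics/p2.png",np.hstack([cv2.resize(i,(400,300),interpolation=2),cv2.resize(a,(400,300))]))
go(461,-342,60,.036);go(461,-342,0,.036)
```

```text
[533.19057266 -32.88147761 119.74386386]
offset [ 0.1013 -0.3836  0.0718] turn [ 0.0002 -0.0009 -0.0006] rows 6.5 0.0
offset [ 0.1011 -0.3836  0.1468] turn [ 0.0002 -0.0009 -0.0006] rows 6.8 0.0
```

View pics/p2.png

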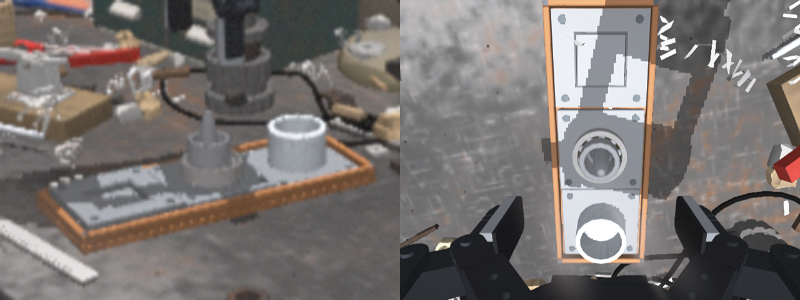

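The sleeve stands on the first bearing (left panel (210,150), right panel (600,152)). Next is the second bearing.

Emit:
move_arm(deltas=[{"offset": [0.01, -0.06, 0], "turn": [0, 0, 0], "claw": 0}, {"offset": [0.101, -0.3836, 0.06], "turn": [0, 0, 0], "claw": 0}, {"offset": [0.101, -0.3836, 0.06], "turn": [0, 0, 0], "claw": 0}, {"offset": [0.101, -0.3836, 0.06], "turn": [0, 0, 0], "claw": 0}, {"offset": [0.101, -0.3836, 0.06], "turn": [0, 0, 0], "claw": 0}, {"offset": [0.101, -0.3836, 0.06], "turn": [0, 0, 0], "claw": 0}, {"offset": [0.101, -0.3836, 0.06], "turn": [0, 0, 0], "claw": 0}, {"offset": [0.101, -0.3836, 0.1], "turn": [0, 0, 0], "claw": 0}, {"offset": [0.101, -0.3836, 0.147], "turn": [0, 0, 0], "claw": 0}, {"offset": [0.101, -0.3836, 0.147], "turn": [0, 0, 0], "claw": 0}, {"offset": [0.101, -0.3836, 0.147], "turn": [0, 0, 0], "claw": 0}])

```text
time_s: 13.4
tool_pos: [461.2, -340.9, -0.4]
ee_rot: [-0.002, -0.017, 1.0, 0.002]
wrist_force: [-0.1, -0.4, 0.1]
grip_width: 85.4
finger_force: 0.0
```

Emit:
move_arm(deltas=[{"offset": [0, 0, 0], "turn": [0, 0, 0], "claw": 140}, {"offset": [0, 0, 0], "turn": [0, 0, 0], "claw": 255}, {"offset": [0, 0, 0], "turn": [0, 0, 0], "claw": 255}, {"offset": [0, 0, 0], "turn": [0, 0, 0], "claw": 255}, {"offset": [0, 0, 0], "turn": [0, 0, 0], "claw": 255}, {"offset": [0, 0, 0], "turn": [0, 0, 0], "claw": 255}, {"offset": [0, 0, -0.04], "turn": [0, 0, 0], "claw": 255}, {"offset": [0, 0, -0.1], "turn": [0, 0, 0], "claw": 255}, {"offset": [0, 0, -0.14], "turn": [0, 0, 0], "claw": 255}, {"offset": [0, 0, -0.14], "turn": [0, 0, 0], "claw": 255}, {"offset": [0, 0, -0.14], "turn": [0, 0, 0], "claw": 255}])

```text
time_s: 14.5
tool_pos: [463.0, -342.5, 114.8]
ee_rot: [0.001, -0.017, 1.0, -0.001]
wrist_force: [-0.6, 1.4, -2.9]
grip_width: 48.6
finger_force: 63.1
```

Run:
```python
from h import *
s=arm.get_state();C=cam("wrist",s);a=capture("wrist")
cv2.imwrite("pics/g4.png",a[200:480,160:480])
print(s["tool_pos"],"axis px",proj(C,s["tool_pos"]+[0,0,14]))
go(533,-32.5,112,.036)
```

```text
[ 462.99526244 -342.53563919  114.79102073] axis px [319.68738869 342.26225485]
offset [-0.1019  0.3832  0.0012] turn [ 0.0002 -0.0002 -0.0005] rows 6.3 0.0
```

View pics/g4.png

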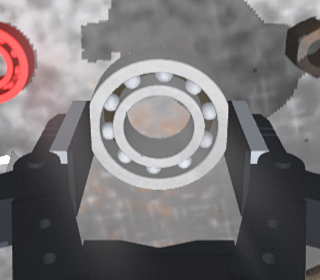

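Emit:
move_arm(deltas=[{"offset": [-0.103, 0.383, 0], "turn": [0, 0, 0], "claw": 255}, {"offset": [-0.103, 0.383, 0], "turn": [0, 0, 0], "claw": 255}, {"offset": [-0.103, 0.383, 0], "turn": [0, 0, 0], "claw": 255}, {"offset": [-0.103, 0.383, 0], "turn": [0, 0, 0], "claw": 255}, {"offset": [-0.103, 0.383, 0], "turn": [0, 0, 0], "claw": 255}, {"offset": [-0.103, 0.383, 0], "turn": [0, 0, 0], "claw": 255}, {"offset": [-0.103, 0.383, 0], "turn": [0, 0, 0], "claw": 255}, {"offset": [-0.103, 0.383, 0], "turn": [0, 0, 0], "claw": 255}, {"offset": [-0.103, 0.383, 0], "turn": [0, 0, 0], "claw": 255}, {"offset": [-0.103, 0.383, 0.03], "turn": [0, 0, 0], "claw": 255}, {"offset": [-0.103, 0.383, 0.055], "turn": [0, 0, 0], "claw": 255}, {"offset": [-0.103, 0.383, 0.055], "turn": [0, 0, 0], "claw": 255}])

```text
time_s: 15.75
tool_pos: [530.9, -34.0, 65.2]
ee_rot: [-0.004, -0.016, 1.0, 0.001]
wrist_force: [-0.2, -0.6, -2.6]
grip_width: 48.6
finger_force: 63.2
```

Emit:
move_arm(deltas=[{"offset": [0, 0, 0.005], "turn": [0, 0, 0], "claw": 255}, {"offset": [0, 0.001, 0.009], "turn": [0, 0, 0], "claw": 255}, {"offset": [0, 0.001, 0.012], "turn": [0, 0, 0], "claw": 255}, {"offset": [0, 0.001, 0.012], "turn": [0, 0, 0], "claw": 255}])

```text
time_s: 16.15
tool_pos: [534.5, -32.6, 60.1]
ee_rot: [0.0, -0.017, 1.0, -0.0]
wrist_force: [0.1, 0.2, -0.7]
grip_width: 48.7
finger_force: 63.2
```

Emit:
move_arm(deltas=[{"offset": [0, 0, 0.002], "turn": [0, 0, 0], "claw": 255}, {"offset": [0, 0, 0.004], "turn": [0, 0, 0], "claw": 255}, {"offset": [0, 0, 0.004], "turn": [0, 0, 0], "claw": 255}])

```text
time_s: 16.45
tool_pos: [534.7, -32.4, 57.0]
ee_rot: [0.0, -0.017, 1.0, -0.0]
wrist_force: [-0.3, -0.7, -0.5]
grip_width: 48.6
finger_force: 63.4
```

Emit:
move_arm(deltas=[{"offset": [0.001, 0, 0.0015], "turn": [0, 0, 0], "claw": 255}, {"offset": [0.001, 0, 0.003], "turn": [0, 0, 0], "claw": 255}, {"offset": [0.001, 0, 0.003], "turn": [0, 0, 0], "claw": 255}])

```text
time_s: 16.75
tool_pos: [534.9, -32.4, 56.9]
ee_rot: [0.001, -0.017, 1.0, -0.0]
wrist_force: [-4.4, 1.5, 10.8]
grip_width: 48.5
finger_force: 64.6
```

Contact; releasing.

Emit:
move_arm(deltas=[{"offset": [0.001, 0, -0.0015], "turn": [0, 0, 0], "claw": 255}, {"offset": [0.001, 0, -0.0015], "turn": [0, 0, 0], "claw": 60}, {"offset": [0.001, 0, -0.0015], "turn": [0, 0, 0], "claw": 0}, {"offset": [0.001, 0, -0.0015], "turn": [0, 0, 0], "claw": 0}, {"offset": [0.001, 0, -0.06], "turn": [0, 0, 0], "claw": 0}, {"offset": [0.001, 0, -0.1], "turn": [0, 0, 0], "claw": 0}, {"offset": [0.001, 0, -0.1], "turn": [0, 0, 0], "claw": 0}, {"offset": [0.001, 0, -0.1], "turn": [0, 0, 0], "claw": 0}])

```text
time_s: 17.55
tool_pos: [533.2, -32.6, 134.9]
ee_rot: [0.001, -0.017, 1.0, -0.0]
wrist_force: [-0.3, -0.2, -0.8]
grip_width: 85.4
finger_force: 0.0
```

Run:
```python
from h import *
s=arm.get_state();print(s["tool_pos"]);a=capture("wrist")
i=capture("side")
C=cam("side");u,v=proj(C,(531,-32,40)).astype(int);i=i[v-60:v+60,u-80:u+80]
cv2.imwrite("pics/p3.png",np.hstack([cv2.resize(i,(400,300),interpolation=2),cv2.resize(a,(400,300))]))
go(661.5,-207.3,140,.036);go(661.5,-207.3,45,.036)
```

```text
[533.19951415 -32.5821411  134.89083353]
offset [-0.1547 -0.2242 -0.0099] turn [ 0.0002 -0.0009 -0.0006] rows 4.4 0.0
offset [-0.155  -0.2242  0.1089] turn [ 0.0002 -0.0009 -0.0006] rows 4.7 0.0
```

View pics/p3.png

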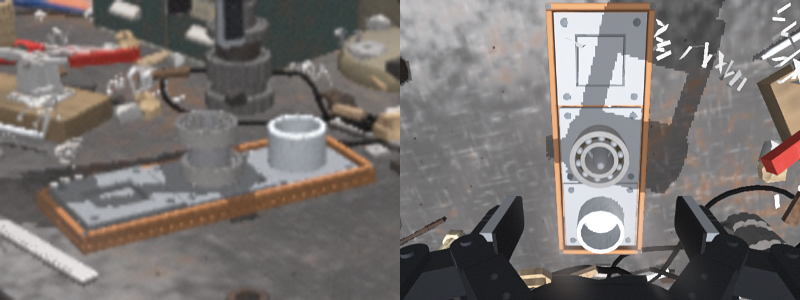

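All three parts are stacked flat on the pin (right panel (598,158), left panel (207,145)). Next is the bolt.

Emit:
move_arm(deltas=[{"offset": [-0.02, -0.05, -0.03], "turn": [0, 0, 0], "claw": 100}, {"offset": [-0.155, -0.224, -0.01], "turn": [0, 0, 0], "claw": 120}, {"offset": [-0.155, -0.224, -0.01], "turn": [0, 0, 0], "claw": 120}, {"offset": [-0.155, -0.224, -0.01], "turn": [0, 0, 0], "claw": 120}, {"offset": [-0.155, -0.224, -0.01], "turn": [0, 0, 0], "claw": 120}, {"offset": [-0.155, -0.224, -0.01], "turn": [0, 0, 0], "claw": 120}, {"offset": [-0.155, -0.224, -0.01], "turn": [0, 0, 0], "claw": 120}, {"offset": [-0.155, -0.224, -0.01], "turn": [0, 0, 0], "claw": 120}])

```text
time_s: 18.45
tool_pos: [661.7, -206.1, 140.9]
ee_rot: [-0.001, -0.017, 1.0, 0.001]
wrist_force: [0.3, 0.4, -0.3]
grip_width: 45.2
finger_force: 0.0
```

Run:
```python
from h import *
s=arm.get_state();print(s["tool_pos"]);C=cam("wrist",s);a=capture("wrist")
cv2.imwrite("pics/g5.png",a[200:480,160:480])
print("tip px expected",proj(C,(661.5,-207.3,70)))
go(661.5,-207.3,42,.036)
```

```text
[ 661.73300326 -206.13007824  140.90056585]
tip px expected [316.98076603 260.80856122]
offset [ 0.0004 -0.0017  0.1243] turn [ 0.0003 -0.0004 -0.0002] rows 2.0 0.0
```

View pics/g5.png

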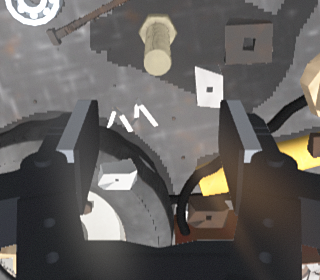

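Bolt tip at crop (157,65), i.e. (317,265), as expected. I'll check the tyre clearance.

Run:
```python
from h import *
C=cam("wrist")
for z in(0,30,60):print(z,[ray(C,(160+x,200+y),z)[:2].round() for x,y in((60,112),(20,118),(130,125))])
print(ray(C,(317,265),70))
```

```text
0 [array([ 730., -278.]), array([ 736., -309.]), array([ 739., -225.])]
30 [array([ 715., -271.]), array([ 720., -298.]), array([ 723., -224.])]
60 [array([ 700., -264.]), array([ 704., -288.]), array([ 707., -222.])]
[ 664.39508285 -207.09026399   70.        ]
```

Emit:
move_arm(deltas=[{"offset": [-0.0015, -0.001, 0.05], "turn": [0, 0, 0], "claw": 120}, {"offset": [-0.0015, -0.001, 0.1], "turn": [0, 0, 0], "claw": 120}, {"offset": [-0.0015, -0.001, 0.123], "turn": [0, 0, 0], "claw": 120}, {"offset": [-0.0015, -0.001, 0.123], "turn": [0, 0, 0], "claw": 120}, {"offset": [-0.0015, -0.001, 0.123], "turn": [0, 0, 0], "claw": 160}, {"offset": [-0.0015, -0.001, 0.123], "turn": [0, 0, 0], "claw": 255}, {"offset": [-0.0015, -0.001, 0.123], "turn": [0, 0, 0], "claw": 255}, {"offset": [-0.0015, -0.001, 0.123], "turn": [0, 0, 0], "claw": 255}, {"offset": [-0.0015, -0.001, 0.123], "turn": [0, 0, 0], "claw": 255}, {"offset": [-0.0015, -0.001, 0.123], "turn": [0, 0, 0], "claw": 255}])

```text
time_s: 19.5
tool_pos: [665.9, -208.7, 47.0]
ee_rot: [0.002, -0.017, 1.0, -0.001]
wrist_force: [-0.2, 1.0, 6.4]
grip_width: 13.8
finger_force: 58.8
```

Emit:
move_arm(deltas=[{"offset": [0, 0, -0.04], "turn": [0, 0, 0], "claw": 255}, {"offset": [0, 0, -0.09], "turn": [0, 0, 0], "claw": 255}, {"offset": [0.06, 0.224, -0.11], "turn": [0, 0, 0], "claw": 255}, {"offset": [0.06, 0.224, -0.11], "turn": [0, 0, 0], "claw": 255}, {"offset": [0.06, 0.224, -0.11], "turn": [0, 0, 0], "claw": 255}, {"offset": [0.06, 0.224, -0.11], "turn": [0, 0, 0], "claw": 255}, {"offset": [0.06, 0.224, -0.11], "turn": [0, 0, 0], "claw": 255}, {"offset": [0.06, 0.224, -0.11], "turn": [0, 0, 0], "claw": 255}, {"offset": [0.06, 0.224, -0.11], "turn": [0, 0, 0], "claw": 255}])

```text
time_s: 20.4
tool_pos: [610.1, -31.4, 131.8]
ee_rot: [0.0, -0.017, 1.0, -0.0]
wrist_force: [-0.0, -0.1, -2.3]
grip_width: 13.6
finger_force: 58.9
```

Run:
```python
from h import *
s=arm.get_state();print(s["tool_pos"]);C=cam("wrist",s);a=capture("wrist")
i=capture("side");D=cam("side");u,v=proj(D,(616,-29,80)).astype(int);i=i[v-60:v+60,u-80:u+80]
cv2.imwrite("pics/p4.png",np.hstack([cv2.resize(i,(400,300),interpolation=2),cv2.resize(a,(400,300))]))
go(617,-29.5,120,.036);go(617,-29.5,62,.036)
```

```text
[610.10429341 -31.41134812 131.78911672]
offset [-0.0086  0.0026  0.0146] turn [-0.0001 -0.     -0.001 ] rows 0.3 0.0
offset [-0.0086  0.0026  0.0871] turn [-0.0001 -0.     -0.001 ] rows 1.4 0.0
```

View pics/p4.png

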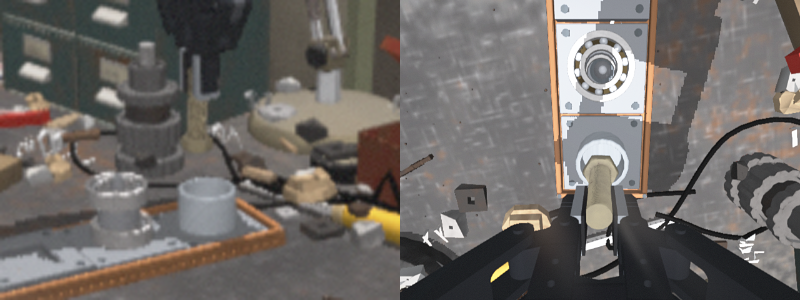

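The bolt hangs upright over the cup (right panel (600,185)). Lowering it.

Emit:
move_arm(deltas=[{"offset": [-0.0086, 0.002, 0], "turn": [0, 0, 0], "claw": 255}, {"offset": [-0.0086, 0.002, 0.015], "turn": [0, 0, 0], "claw": 255}, {"offset": [-0.0086, 0.002, 0.04], "turn": [0, 0, 0], "claw": 255}, {"offset": [-0.0086, 0.002, 0.07], "turn": [0, 0, 0], "claw": 255}, {"offset": [-0.0086, 0.002, 0.08], "turn": [0, 0, 0], "claw": 255}, {"offset": [-0.0086, 0.002, 0.08], "turn": [0, 0, 0], "claw": 255}, {"offset": [-0.0086, 0.002, 0.08], "turn": [0, 0, 0], "claw": 255}])

```text
time_s: 21.2
tool_pos: [617.2, -29.0, 68.2]
ee_rot: [0.0, -0.017, 1.0, -0.0]
wrist_force: [0.3, 1.0, -1.7]
grip_width: 13.9
finger_force: 58.9
```

Emit:
move_arm(deltas=[{"offset": [0, 0, 0.003], "turn": [0, 0, 0], "claw": 255}, {"offset": [0, 0, 0.006], "turn": [0, 0, 0], "claw": 255}, {"offset": [0, 0, 0.008], "turn": [0, 0, 0], "claw": 255}, {"offset": [0, 0, 0.008], "turn": [0, 0, 0], "claw": 255}])

```text
time_s: 21.6
tool_pos: [616.7, -28.8, 61.4]
ee_rot: [-0.0, -0.017, 1.0, 0.0]
wrist_force: [0.2, -0.1, -1.9]
grip_width: 13.8
finger_force: 58.9
```

Emit:
move_arm(deltas=[{"offset": [0, 0, 0.002], "turn": [0, 0, 0], "claw": 255}, {"offset": [0, 0, 0.003], "turn": [0, 0, 0], "claw": 255}, {"offset": [0, 0, 0.003], "turn": [0, 0, 0], "claw": 255}])

```text
time_s: 21.9
tool_pos: [617.6, -28.8, 61.1]
ee_rot: [0.001, -0.017, 1.0, -0.0]
wrist_force: [-3.0, 0.5, 6.5]
grip_width: 13.6
finger_force: 60.0
```

Emit:
move_arm(deltas=[{"offset": [0, 0, 0], "turn": [0, 0, 0], "claw": 255}, {"offset": [0, 0, 0], "turn": [0, 0, 0], "claw": 160}, {"offset": [0, 0, 0], "turn": [0, 0, 0], "claw": 120}, {"offset": [0, 0, 0], "turn": [0, 0, 0], "claw": 120}, {"offset": [0, 0, -0.05], "turn": [0, 0, 0], "claw": 120}, {"offset": [0, 0, -0.11], "turn": [0, 0, 0], "claw": 120}, {"offset": [0, 0, -0.11], "turn": [0, 0, 0], "claw": 120}, {"offset": [0, 0, -0.11], "turn": [0, 0, 0], "claw": 120}])

```text
time_s: 22.7
tool_pos: [618.0, -29.0, 149.1]
ee_rot: [0.002, -0.017, 1.0, -0.0]
wrist_force: [-0.5, -1.1, 0.3]
grip_width: 45.3
finger_force: 0.0
```

Run:
```python
from h import *
print(arm.get_state()["tool_pos"])
go(567,-413,80,-.58);go(567,-413,9,-.58)
```

```text
[617.99491038 -29.01186724 149.06773786]
offset [ 0.0805 -0.4775  0.0864] turn [1.000e-04 1.300e-03 1.955e-01] rows 7.9 4.1
offset [ 0.0808 -0.4774  0.1752] turn [1.000e-04 1.300e-03 1.955e-01] rows 8.2 4.1
```

Emit:
move_arm(deltas=[{"offset": [0, -0.06, 0], "turn": [0, 0, 0], "claw": 120}, {"offset": [0.08, -0.477, 0.04], "turn": [0, 0, 0.1955], "claw": 120}, {"offset": [0.08, -0.477, 0.04], "turn": [0, 0, 0.1955], "claw": 120}, {"offset": [0.08, -0.477, 0.04], "turn": [0, 0, 0.1955], "claw": 120}, {"offset": [0.08, -0.477, 0.04], "turn": [0, 0, 0.1955], "claw": 120}, {"offset": [0.08, -0.477, 0.04], "turn": [0, 0, 0.1955], "claw": 120}, {"offset": [0.08, -0.477, 0.04], "turn": [0, 0, 0.1955], "claw": 120}, {"offset": [0.08, -0.477, 0.04], "turn": [0, 0, 0.1955], "claw": 120}, {"offset": [0.08, -0.477, 0.04], "turn": [0, 0, 0.1955], "claw": 120}, {"offset": [0.08, -0.477, 0.04], "turn": [0, 0, 0.1955], "claw": 120}, {"offset": [0.08, -0.477, 0.04], "turn": [0, 0, 0.1955], "claw": 120}])

```text
time_s: 23.8
tool_pos: [565.5, -410.9, 113.4]
ee_rot: [-0.001, 0.286, 0.958, 0.001]
wrist_force: [0.3, -0.2, -0.0]
grip_width: 44.9
finger_force: 0.0
```

Run:
```python
from h import *
s=arm.get_state();print(s["tool_pos"]);C=cam("wrist",s);a=capture("wrist")
b=capture("scene")[140:260,140:300]
cv2.imwrite("pics/g6.png",np.hstack([a[160:460,120:520],cv2.resize(b,(400,300),interpolation=2)]))
print("nut px",proj(C,(567,-413,19)))
go(567,-413,9,-.58)
```

```text
[ 565.49368876 -410.86181806  113.40046066]
nut px [318.72697674 251.46230507]
offset [-0.0027 -0.0018  0.1317] turn [ 0.0001 -0.0004  0.0006] rows 2.1 0.0
```

View pics/g6.png

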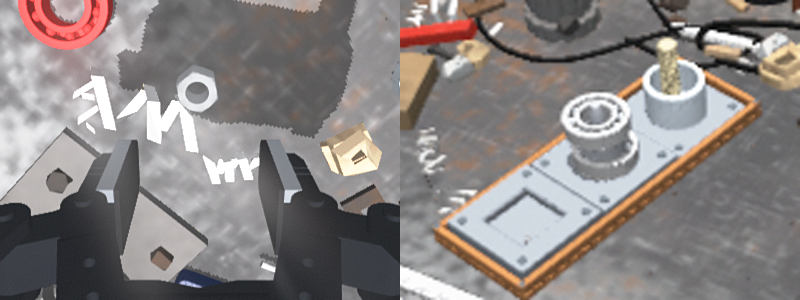

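Bolt upright in the cup at right panel (668,70), stack intact at (600,135), nut at crop (197,93) where expected with its flats facing the fingers. Gripping it.

Emit:
move_arm(deltas=[{"offset": [-0.003, -0.0015, 0.05], "turn": [0, 0, 0], "claw": 120}, {"offset": [-0.003, -0.0015, 0.1], "turn": [0, 0, 0], "claw": 120}, {"offset": [-0.003, -0.0015, 0.131], "turn": [0, 0, 0], "claw": 120}, {"offset": [-0.003, -0.0015, 0.131], "turn": [0, 0, 0], "claw": 120}, {"offset": [-0.003, -0.0015, 0.131], "turn": [0, 0, 0], "claw": 120}, {"offset": [-0.003, -0.0015, 0.131], "turn": [0, 0, 0], "claw": 255}, {"offset": [-0.003, -0.0015, 0.131], "turn": [0, 0, 0], "claw": 255}, {"offset": [-0.003, -0.0015, 0.131], "turn": [0, 0, 0], "claw": 255}, {"offset": [-0.003, -0.0015, 0.131], "turn": [0, 0, 0], "claw": 255}, {"offset": [-0.003, -0.0015, 0.131], "turn": [0, 0, 0], "claw": 255}])

```text
time_s: 24.9
tool_pos: [569.1, -415.9, 13.7]
ee_rot: [0.002, 0.286, 0.958, -0.001]
wrist_force: [0.2, 0.5, 7.1]
grip_width: 21.4
finger_force: 58.6
```

Emit:
move_arm(deltas=[{"offset": [0, 0, -0.04], "turn": [0, 0, 0], "claw": 255}, {"offset": [0, 0, -0.1], "turn": [0, 0, 0], "claw": 255}, {"offset": [0, 0, -0.12], "turn": [0, 0, 0], "claw": 255}, {"offset": [0, 0, -0.12], "turn": [0, 0, 0], "claw": 255}])

```text
time_s: 25.3
tool_pos: [569.5, -416.8, 111.7]
ee_rot: [0.004, 0.286, 0.958, -0.002]
wrist_force: [-0.3, 0.4, -0.9]
grip_width: 21.3
finger_force: 59.0
```

Run:
```python
from h import *
s=arm.get_state();C=cam("wrist",s);a=capture("wrist")
cv2.imwrite("pics/g7.png",a[200:480,160:480])
print(s["tool_pos"])
go(448,-35,110,.036)
```

```text
[ 569.45909552 -416.79470709  111.74106077]
offset [ 0.3861  0.3156 -0.0039] turn [-0.0006  0.0011 -0.1961] rows 8.0 4.1
```

View pics/g7.png

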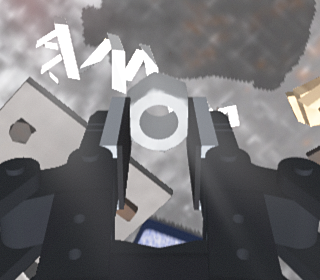

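Nut held at crop (160,120), level. I've now viewed more pictures than the 14 allowed, so from here I'll work by numbers only.

Emit:
move_arm(deltas=[{"offset": [0.386, 0.316, 0], "turn": [0, 0, -0.196], "claw": 255}, {"offset": [0.386, 0.316, 0], "turn": [0, 0, -0.196], "claw": 255}, {"offset": [0.386, 0.316, 0], "turn": [0, 0, -0.196], "claw": 255}, {"offset": [0.386, 0.316, 0], "turn": [0, 0, -0.196], "claw": 255}, {"offset": [0.386, 0.316, 0], "turn": [0, 0, -0.196], "claw": 255}, {"offset": [0.386, 0.316, 0], "turn": [0, 0, -0.196], "claw": 255}, {"offset": [0.386, 0.316, 0], "turn": [0, 0, -0.196], "claw": 255}, {"offset": [0.386, 0.316, 0], "turn": [0, 0, -0.196], "claw": 255}, {"offset": [0.386, 0.316, 0], "turn": [0, 0, -0.196], "claw": 255}, {"offset": [0.386, 0.316, 0], "turn": [0, 0, -0.196], "claw": 255}, {"offset": [0.386, 0.316, 0], "turn": [0, 0, -0.196], "claw": 255}])

```text
time_s: 26.45
tool_pos: [446.9, -34.4, 105.0]
ee_rot: [-0.001, -0.018, 1.0, 0.0]
wrist_force: [0.1, 0.2, -0.5]
grip_width: 21.1
finger_force: 59.1
```

Run:
```python
from h import *
print(arm.get_state()["tool_pos"])
go(448,-35,40,.036);go(448,-35,26,.036)
```

```text
[446.89342987 -34.42643041 104.95012861]
offset [-0.0015 -0.0008  0.0812] turn [ 0.0001 -0.0006 -0.0003] rows 1.3 0.0
offset [-0.0016 -0.0008  0.0987] turn [ 0.0001 -0.0006 -0.0003] rows 1.6 0.0
```

Emit:
move_arm(deltas=[{"offset": [-0.0015, -0.001, 0.04], "turn": [0, 0, 0], "claw": 255}, {"offset": [-0.0015, -0.001, 0.07], "turn": [0, 0, 0], "claw": 255}, {"offset": [-0.0015, -0.001, 0.085], "turn": [0, 0, 0], "claw": 255}, {"offset": [-0.0015, -0.001, 0.092], "turn": [0, 0, 0], "claw": 255}, {"offset": [-0.0015, -0.001, 0.094], "turn": [0, 0, 0], "claw": 255}, {"offset": [-0.0015, -0.001, 0.094], "turn": [0, 0, 0], "claw": 255}])

```text
time_s: 27.05
tool_pos: [449.4, -35.2, 31.7]
ee_rot: [0.001, -0.018, 1.0, -0.0]
wrist_force: [-0.8, -0.2, -0.0]
grip_width: 21.3
finger_force: 59.1
```

Emit:
move_arm(deltas=[{"offset": [0, 0, 0.003], "turn": [0, 0, 0], "claw": 255}, {"offset": [0, 0, 0.006], "turn": [0, 0, 0], "claw": 255}, {"offset": [0, 0, 0.008], "turn": [0, 0, 0], "claw": 255}, {"offset": [0, 0, 0.008], "turn": [0, 0, 0], "claw": 255}])

```text
time_s: 27.45
tool_pos: [449.2, -34.8, 25.7]
ee_rot: [0.0, -0.018, 1.0, -0.0]
wrist_force: [-2.4, 1.3, 5.0]
grip_width: 21.2
finger_force: 59.8
```

Contact at exactly the expected height (25.7). Releasing.

Emit:
move_arm(deltas=[{"offset": [0, 0, 0], "turn": [0, 0, 0], "claw": 200}, {"offset": [0, 0, 0], "turn": [0, 0, 0], "claw": 120}, {"offset": [0, 0, 0], "turn": [0, 0, 0], "claw": 120}, {"offset": [0, 0, -0.05], "turn": [0, 0, 0], "claw": 120}, {"offset": [0, 0, -0.11], "turn": [0, 0, 0], "claw": 120}, {"offset": [0, 0, -0.17], "turn": [0, 0, 0], "claw": 120}, {"offset": [0, 0, -0.17], "turn": [0, 0, 0], "claw": 120}, {"offset": [0, 0, -0.17], "turn": [0, 0, 0], "claw": 120}])

```text
time_s: 28.25
tool_pos: [449.7, -35.0, 162.3]
ee_rot: [0.002, -0.018, 1.0, -0.001]
wrist_force: [-0.1, -0.0, -0.2]
grip_width: 45.1
finger_force: 0.0
```

Run:
```python
from h import *
s=arm.get_state();C=cam("wrist",s);a=capture("wrist");g=cv2.cvtColor(a,cv2.COLOR_BGR2GRAY)
u,v=proj(C,(447,-35,31)).astype(int);print(s["tool_pos"],u,v)
# print coarse grey map round the nut (3 px cells)
r=45;w=g[v-r:v+r,u-r:u+r];print(cv2.resize(w,(22,22),interpolation=cv2.INTER_AREA)//10)
h=cv2.HoughCircles(w,cv2.HOUGH_GRADIENT,1.5,20,param1=120,param2=15,minRadius=7,maxRadius=18)
if h is not None:
    for x,y,q in h[0][:3]:print("bore",q.round(1),ray(C,(u-r+x,v-r+y),31).round(1))
```

```text
[449.67011545 -34.96732766 162.26071184] 319 227
[[20 20 17 12 11 11 11 11 11 11 11 11 11 11 11 11 11 11 11 11 11 11]
 [20 17 11 11 11 11 11 11 11 11 11 11 11 11 11 11 11 11 11 11 11 12]
 [20 13 11  9 10 10 10 10 10 10 10 10 10 10 10 10 10 10 10 10 12 12]
 [19 13 11  9 11 11 11 11 11 12 12 12 11 11 12 12 12 12 10 10 12 12]
 [15 12 12 14 12 11 11 11 11 12 11 11 11 11 12 12 12 12 10 10 12 12]
 [15 11 11 13 18 15 11 11 11 10  9  9 10 11 11 12 12 12 10 10 12 11]
 [12 11 11  9 12 12 11 11  9 11 14 13 11  9 10 11 11 12 10 10 12 11]
 [11 11 11  9 12 12 11  9 13 16 17 17 17 15 11 11 12 11 10 11 11 12]
 [11 11 11  9 11 11 11 13 16 16 13 13 15 17 15 11 11 12 10 11 11 11]
 [11 11 11  9 12 12 11 15 15 12 11 11 12 15 17 12 12 12 10 11 12 11]
 [11 11 11  9 12 11 11 16 13 10 11 11 11 11 17 13 11 11 10 11 11 11]
 [11 11 11  9 11 11 11 16 15  9 10 10  9 13 16 12 12 12 10 11 11 11]
 [11 12 12  9 11 12 11 13 16 13 10  9 12 17 15 11 11 11 10 11 11 11]
 [11 11 11 10 11 12 11 11 14 17 16 16 17 16 12 11 11 11  9 11 11 12]
 [11 11 12 10 11 11 11 12 12 13 15 14 13 12 11 11 11 11  9 11 11 11]
 [11 11 12 10 11 12 12 12 12 11 11 11 11 12 11 11 12 11  9 11 11 11]
 [11 11 12 10  9  9  9  9  9  9  9  9  9  9  9  9  9  9  8 11 11 11]
 [11 11 11 10 10 10 10 10 10 10 10 10 10  9  9  9  9  9 10 11 11 11]
 [11 11 11 11 11 12 12 12 11 11 11 11 11 11 11 11 11 11 11 11 11 11]
 [10 11 11 11 11 12 11 12 12 11 11 11 11 11 11 11 11 11 11 11 11 11]
 [ 8 10 11 11 11 12 12 12 12 12 12 11 11 11 11 11 11 11 11 11 11  8]
 [12 11 12 12 11 13 12 12 12 12 12 12 11 11 11 11 11 11 11 11 11  9]]
bore 17.0 [445.3 -35.8  31. ]
bore 13.8 [432.3 -50.4  31. ]
bore 15.4 [456.3 -44.8  31. ]
```

The grey map shows the nut flat and centred inside the pocket outline. Handing in.

```bash
python3 -c "
from rig import arm
print(arm.finish_job())"
```

```text
the job is handed in; nothing more can be done
None
```

The hub kit is made up and handed in at about 28 s: bearing, sleeve and bearing are on the pin, the bolt is upright in the cup, and the nut is flat in the pocket. No verdict came back, I didn't re-measure the small bearing or rusty nut before handing in, and I viewed 17 pictures, over the limit of 14.

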